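Lay out one tray of brass leaves from a nested stack

ROBOT

A 7-joint arm with a two-finger parallel gripper is mounted at the origin on the work surface. World frame = base frame: x ahead of the robot, y to its left, z up, the work surface at z = 0. Lengths are in m, angles in degrees, forces in N, time in s.
With the tool pointing down it reaches from about 0.425 to 0.875 m from the base axis. Payload 8.4 kg.
Tool frame: the origin (TCP) lies midway between the tips of the shut fingers; the grasp point (between the pads) lies 19 mm behind it; x points along the fingers, z is the direction in which the jaws open and shut, and the axes are right-handed (so a half turn about x gives the same grasp; the last joint's range is limited). The gripper opens to 87 mm and grips with 3 to 60 N. Pads are 19 mm wide; open, the fingers measure 117 mm over their backs; the gripper's body (75 mm by 190 mm) begins 51 mm behind the grasp point.
Start: joints at [57.342, 19.091, 2.286, 83.961, -0.768, 76.965, -3.352], TCP at [0.295, -0.579, 0.223] pointing down, gripper open.
Joint ranges: [-147.57, 147.57], [-21.85, 119.76], [-74.77, 79.35], [14.55, 137.4], [-85.83, 265.84], [4.83, 119.75], [-152.11, 152.11]. Speed limits (degrees/s): [127.2, 127.2, 159.86, 159.86, 180, 180, 180].

INTERFACE

Orientations are given as [roll, pitch, yaw] about the fixed x, y, z axes, in that order (R = Rz(yaw) Ry(pitch) Rx(roll)).
In Python, from rig import bot gives the robot as it stands. The module is installed in compiled form; this text tells all that it offers.
- The arm moves only by the tool carry_out, never from a script. Its argument "moves" is a list of rows, each a list of 7 numbers: the opening, from 0 (shut) to 1 (fully open), then the shift along the world's x, y, z in units of 30 mm (1.0 is 30 mm), then the turn, a rotation vector about the world's x, y, z in degrees. A call has 1 to 5 rows; each row is the pose to reach, as a shift and turn from the pose commanded when the call began; what a row does not reach only later rows make up. A row lasts 1/10 s, in which the tool goes at most 50 mm and 8.59 degrees, less where a joint would pass 70% of its speed; a pose out of reach is approached as far as the arm can. A call with a gripper value outside its range is refused whole. The fingers move at their own pace and stop on an object; the grip force is fixed at half the most. Time passes only in rows, so rows that repeat a pose let the fingers close. It gives the time, the measured TCP pose, the force and the opening at its end, in the units of the state.
- bot.state(): the state, without advancing time (a new reading comes with each control period).
- bot.snapshot(name): name is "scene" or "side" or "wrist"; returns the picture (420x560x3 uint8, red, green, blue); there is no depth.
- bot.calibration(name): a dict with "fov_y" (degrees; the focal length in pixels is half the picture's height over the tangent of half this angle, whatever the lens; pixels are square), "cx", "cy" (the principal point, pixels), "k1" (the pictures are not rectified: a ray, as slopes to the right and down, at radius r is drawn at 1 + k1 r^2 times it, then the intrinsics apply), "R" (3x3) and "t" (3): a world point X has camera coordinates R X + t; the wrist camera has in their place "hand_eye" (4x4, takes a point from camera to tool coordinates, whose origin is the TCP and whose axes are the tool frame's). Camera axes: x right, y down, z forward; pixel columns grow to the right and rows downward; lengths in m; the calibration is good to about 2 mm. A picture is of the moment at which its call begins: read the wrist's pose just before it. calibration takes no time and is no camera call.
- bot.sign_off(): hands the job in, once; it reports no verdict.
The state is a dict: "time_s": time; "qpos": joint angles; "dq": joint speeds; "joint_efforts": joint torques, N m; "position": TCP position; "eef_rot": TCP orientation; "wrist_force": force on the tool from outside, world axes, zero at the start; "wrist_torque": the same for the moment, N m; "grip_width": finger opening in m.
Only numpy, scipy, OpenCV 4.12 (cv2) and the standard library are available. Lean on these libraries where they do the work, as an engineer would, in place of code of your own. Each camera call takes 0.05 s, during which the arm holds its last target.

TASK

Take only the top tray off the nested stack, leaving the two trays below it nested where they are, and stand it upright and lengthwise in the middle of the cork pad. Then lay both brass leaves gently in that tray, flat on its floor one behind the other along its length, each with its point towards the pointed end of the tray. Do not knock the bottle, the spool or the jar.

Things in the scene. Friction and masses are not known exactly. Their poses are not given: they have to be found in the camera images.
- top_tray_center (a point): Top one of three identical nested white plastic trays, the one to take: 185 long, 68 wide, 44 high, 90 g. Square at the back (-x), pointed like a scoop at the front (+x). The upright rim band, 18 high, 3 thick (26 to 44 above the underside), is gripped across the 68 mm width; below it is a narrower tapered foot. Origin: the middle, 22 above the underside; z up.
- top_tray_point (a point): Tip of the top tray's pointed end, at its rim: 95 ahead of the tray's origin and 22 above it. The tray's sides run straight and parallel from 90 behind to 61 ahead of its origin; the point is a right angle. Its inner floor is flat, 28 above the underside, 16 below the rim, 62 wide.
- mid_tray_center (a point): Middle tray, same shape, origin and heading as the top one; it stays. The foot of each tray stands loosely on the inner floor of the next, so its rim is 28 below the rim above it, with a 10 mm slot between the two rim bands: fingers reaching more than 28 below the top rim also pinch this tray.
- low_tray_center (a point): Lowest tray, same shape, origin and heading, standing on the stack board; it stays.
- leaf_a_center (a point): Brass leaf, a flat teardrop plate 64 long x 34 wide x 5 thick, round at the back (-x), pointed at the front (+x), lying plate down on the leaf board, point any way. Grip its midrib: a straight upright fin along x, 10 thick, 36 long, centred 3 behind the leaf's middle, top 26 above the underside. 90 g. Origin: middle of its length, 13 above its underside; z up.
- leaf_b_center (a point): A second leaf, identical to the first in all, also lying plate down on the leaf board; the two lie at least 100 mm apart, centre to centre.
- pad: Fixed cork pad, 220 long (x) x 90 wide (y) x 4 thick, lying on the bench. Origin at the centre of its underside; x along its length, z up. The tray may point either way along it.
- stack_board: Fixed wooden board 210 x 100 x 6 under the stack; origin at the centre of its underside, x along its length. It and the leaf board lie one on each side of the pad, either way about.
- leaf_board: Fixed wooden board 250 x 120 x 6 under the two leaves; origin at the centre of its underside, x along its length.
- bottle: Black bottle, 44 across, 130 high, on the bench beyond the pad; origin at the centre of its underside. To be left alone.
- spool: Brass wire spool, 48 across, 50 high, on the bench beyond the pad; origin at the centre of its underside. To be left alone.
- jar: Small clear jar with a steel cap, 52 across, 60 high, on the bench between robot and pad; origin at the centre of its underside. To be left alone.
Not all that is in view belongs to the job. Leave any orange or turquoise look-alike of the part that bears top_tray_center alone.

How it is judged (in metres and radians):
On the way, in this order (a step that is already met when the one before it is completed fails the run):
1. the top tray is lifted clear of the stack, the other two staying nested in place (distance between top_tray_center and mid_tray_center above 0.06 m and distance of each of mid_tray_center, low_tray_center from where it was at the start of the episode below 0.015 m), for 0.1 s.
2. the tray stands upright on the pad, in line with it (horizontal distance between top_tray_center and pad below 0.025 m and angle between the x axis of top_tray_center and the x axis of pad, either way round below 0.2 rad and z of top_tray_center in the frame of pad below 0.031 m and angle between top_tray_center's own z axis and vertical below 0.06 rad and contact force between the fingers and top_tray below 0.1 N), for 0.2 s.
3. a first leaf lies flat in the tray, pointing to its pointed end, released (((x of leaf_a_center in the frame of top_tray_center between -0.075 and 0.065 m and y of leaf_a_center in the frame of top_tray_center between -0.02 and 0.02 m and z of leaf_a_center in the frame of top_tray_center between 0.012 and 0.024 m and angle between leaf_a_center's own z axis and vertical below 0.12 rad and angle between the x axis of leaf_a_center and the x axis of top_tray_center, either way round below 0.35 rad and x of top_tray_point in the frame of leaf_a_center above 0.02 m and contact force between the fingers and leaf_a below 0.1 N) or (x of leaf_b_center in the frame of top_tray_center between -0.075 and 0.065 m and y of leaf_b_center in the frame of top_tray_center between -0.02 and 0.02 m and z of leaf_b_center in the frame of top_tray_center between 0.012 and 0.024 m and angle between leaf_b_center's own z axis and vertical below 0.12 rad and angle between the x axis of leaf_b_center and the x axis of top_tray_center, either way round below 0.35 rad and x of top_tray_point in the frame of leaf_b_center above 0.02 m and contact force between the fingers and leaf_b below 0.1 N))), for 0.2 s.
At the end, for the whole second after the job is handed in: Top tray upright on the pad (within 25 mm of its centre, 0.2 rad of its length, either way); both leaves flat on its floor (within 20 mm and 0.35 rad of its centre line), points to its pointed end; the other trays nested within 15 mm of their start; all released, at rest (horizontal distance between top_tray_center and pad below 0.025 m and angle between the x axis of top_tray_center and the x axis of pad, either way round below 0.2 rad and z of top_tray_center in the frame of pad below 0.031 m and angle between top_tray_center's own z axis and vertical below 0.06 rad and distance of each of mid_tray_center, low_tray_center from where it was at the start of the episode below 0.015 m and x of leaf_a_center in the frame of top_tray_center between -0.075 and 0.065 m and y of leaf_a_center in the frame of top_tray_center between -0.02 and 0.02 m and z of leaf_a_center in the frame of top_tray_center between 0.012 and 0.024 m and angle between each of leaf_a_center, leaf_b_center's own z axis and vertical below 0.12 rad and angle between the x axis of each of leaf_a_center, leaf_b_center and the x axis of top_tray_center, either way round below 0.35 rad and x of top_tray_point in the frame of leaf_a_center above 0.02 m and contact force between the fingers and leaf_a below 0.1 N and x of leaf_b_center in the frame of top_tray_center between -0.075 and 0.065 m and y of leaf_b_center in the frame of top_tray_center between -0.02 and 0.02 m and z of leaf_b_center in the frame of top_tray_center between 0.012 and 0.024 m and x of top_tray_point in the frame of leaf_b_center above 0.02 m and contact force between the fingers and leaf_b below 0.1 N and linear speed of each of top_tray, leaf_a, leaf_b below 0.02 m/s); the robot touches nothing.
It fails at once if a lower tray of the stack is lifted, dragged or knocked more than 20 mm (distance of any of mid_tray_center, low_tray_center from where it was at the start of the episode above 0.02 m).
It fails at once if a leaf falls freely into the tray (from more than about 30 mm) ((horizontal distance between leaf_a_center and top_tray_center below 0.1 m and contact force between the fingers and leaf_a below 0.1 N and linear speed of leaf_a above 0.75 m/s) or (horizontal distance between leaf_b_center and top_tray_center below 0.1 m and contact force between the fingers and leaf_b below 0.1 N and linear speed of leaf_b above 0.75 m/s)).
It fails at once if the bottle, spool or jar is knocked over or pushed more than 25 mm (distance of any of bottle, spool, jar from where it was at the start of the episode above 0.025 m or angle between any of bottle, spool, jar's own z axis and vertical above 0.5 rad).
It also fails if it takes over 64 s, if anything falls off the work surface, if the arm or the gripper's body presses on something with over 40 N, if the wrist force passes 120 N, or if a joint passes its speed limit or range.

## Working session

There is one attempt and no reset: what is moved stays moved. The work goes in short steps, Python scripts to look and compute and a tool call to move; the robot and the scene stay as the last step left them, time stands still between calls to the robot, and variables do not carry over. Pictures are saved under pics/ and viewed, and the job is handed in when it is done.

Besides the shell and the picture viewer there is one more tool, called after "Request:" in YAML: its name, and indented under it one key for each argument. carry_out: Moves the arm, as the interface text tells. Its arguments: {"type":"object","properties":{"moves":{"type":"array","items":{"type":"array","items":{"type":"number"}}}},"required":["moves"]}

```bash
mkdir -p pics; python3 - <<'E'
from rig import bot
import cv2
print(bot.state())
for n in ("scene","side","wrist"):
    c=bot.calibration(n);print(n,c)
    cv2.imwrite(f"pics/{n}0.png",bot.snapshot(n)[:,:,::-1])
E
```

```text
{'time_s': 0.0, 'qpos': array([57.3412982 , 19.13182798,  2.2825927 , 84.01076614, -0.76842417,
       76.96512229, -3.35370818]), 'dq': array([ 0.00207459, -0.04633174,  0.01250138, -0.00386946,  0.00651367,
       -0.03760524,  0.0158414 ]), 'joint_efforts': array([-7.87882909e-04, -6.56360006e+01,  1.33482523e+00, -4.03804100e+01,
       -5.97371813e-02,  4.48535895e-02,  2.70953751e-04]), 'position': array([ 0.29462602, -0.57886896,  0.2216605 ]), 'eef_rot': array([-176.90371329,   89.90749921,  120.07010806]), 'wrist_force': array([0.28907786, 0.37331354, 0.5085027 ]), 'wrist_torque': array([-0.05910752, -0.01133046,  0.00253353]), 'grip_width': 0.0872032549028417}
scene {'fov_y': 43.85229968971343, 'cx': 277.83856794239045, 'cy': 208.97917208934015, 'k1': -0.12108457206314827, 'R': array([[-0.79622294,  0.60486751, -0.01281887],
       [ 0.45554371,  0.58544682, -0.67062057],
       [-0.39813183, -0.53980304, -0.74168978]]), 't': array([ 0.48776188, -0.1013114 ,  1.60808978])}
side {'fov_y': 46.267842352045214, 'cx': 274.1759795535102, 'cy': 207.50429714766753, 'k1': 0.034817582786172904, 'R': array([[-0.89171401, -0.45233192, -0.01555476],
       [-0.33643518,  0.68544415, -0.64573809],
       [ 0.30274988, -0.57058054, -0.76340053]]), 't': array([0.40749271, 0.30487959, 1.09194212])}
wrist {'fov_y': 68.51351899401736, 'cx': 279.4112636670184, 'cy': 207.09798918909482, 'k1': -0.04708016146283165, 'hand_eye': array([[ 8.53986459e-04, -2.84056464e-01,  9.58807173e-01,
        -1.61775295e-01],
       [ 1.45268436e-03, -9.58806159e-01, -2.84057458e-01,
         7.83555248e-02],
       [ 9.99998580e-01,  1.63542541e-03, -4.06163093e-04,
         5.91359793e-04],
       [ 0.00000000e+00,  0.00000000e+00,  0.00000000e+00,
         1.00000000e+00]])}
```

View pics/scene0.png

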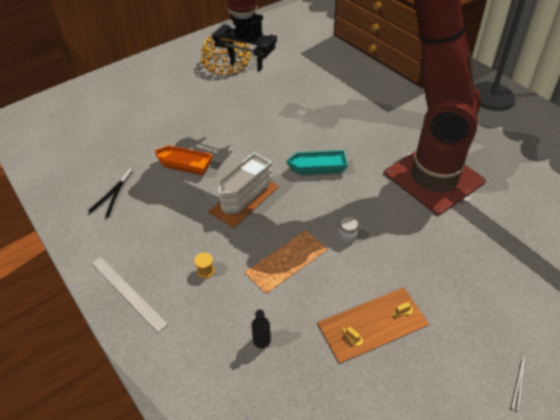

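View pics/side0.png

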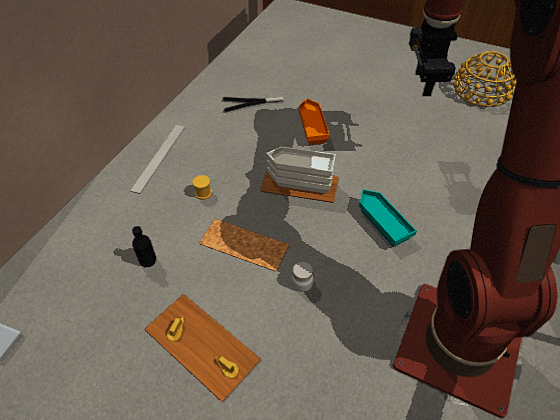

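View pics/wrist0.png

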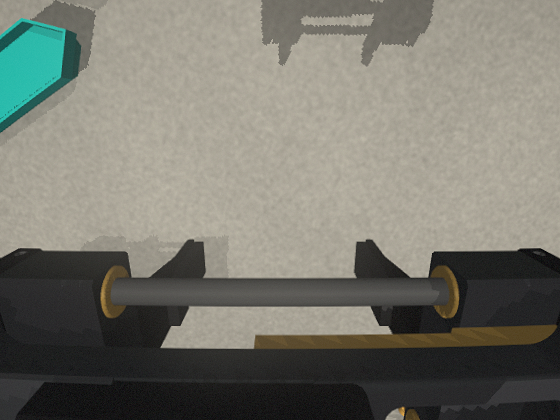

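The scene view shows a few things that could be mistaken for the tray.

- **Scene pixels:** white nested stack (247,180), orange look-alike (185,160), turquoise look-alike (318,162). The white ruler at (130,293) is not a tray.
- **Choice:** the top tray of the white stack.
- **Other parts:** pad (287,262), leaves (352,336) and (403,309), jar (349,229), spool (204,265), bottle (261,330).

I'll check the choice in a close crop.

```bash
cat > h.py <<'E'
import numpy as np, cv2
from rig import bot
from scipy.spatial.transform import Rotation as Ro
def K(c):
    f=210/np.tan(np.radians(c['fov_y']/2)); return f
def cam(name,st=None):
    c=bot.calibration(name)
    if 'R' in c: return c,c['R'],c['t']
    T=np.eye(4);T[:3,:3]=Ro.from_euler('xyz',st['eef_rot'],degrees=True).as_matrix();T[:3,3]=st['position']
    W=np.linalg.inv(T@c['hand_eye']);return c,W[:3,:3],W[:3,3]
def rays(C,px):
    c,R,t=C;f=K(c);px=np.atleast_2d(np.array(px,float))
    d=(px-[c['cx'],c['cy']])/f
    s=d.copy()
    for _ in range(30): s=d/(1+c['k1']*(s**2).sum(1,keepdims=True))
    v=np.c_[s,np.ones(len(s))]@R   # R^T v
    return -R.T@t, v
def plane(C,px,z):
    o,v=rays(C,px); return o+v*((z-o[2])/v[:,2:3])
def proj(C,X):
    c,R,t=C;X=np.atleast_2d(X)@R.T+t;s=X[:,:2]/X[:,2:];return s*(1+c['k1']*(s**2).sum(1,keepdims=True))*K(c)+[c['cx'],c['cy']]
def tri(C1,p1,C2,p2):
    o1,v1=rays(C1,p1);o2,v2=rays(C2,p2);v1=v1[0]/np.linalg.norm(v1);v2=v2[0]/np.linalg.norm(v2)
    A=np.c_[v1,-v2];k=np.linalg.lstsq(A,o2-o1,rcond=None)[0];a=o1+k[0]*v1;b=o2+k[1]*v2
    return (a+b)/2,np.linalg.norm(a-b)
E
python3 - <<'E'
import cv2
a=cv2.imread('pics/scene0.png')[130:360,190:440];b=cv2.imread('pics/side0.png')[140:400,140:400]
cv2.imwrite('pics/sc_crop.png',cv2.resize(a,None,fx=3,fy=2.6,interpolation=cv2.INTER_CUBIC) if 0 else cv2.resize(a,(652,600),interpolation=cv2.INTER_CUBIC))
cv2.imwrite('pics/sd_crop.png',cv2.resize(b,(600,600),interpolation=cv2.INTER_CUBIC))
E
```

```text
(no output)
```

View pics/sc_crop.png

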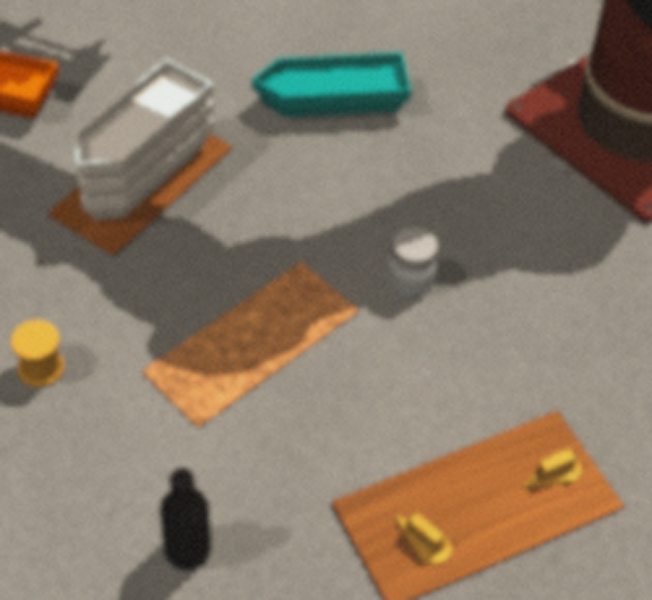

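View pics/sd_crop.png

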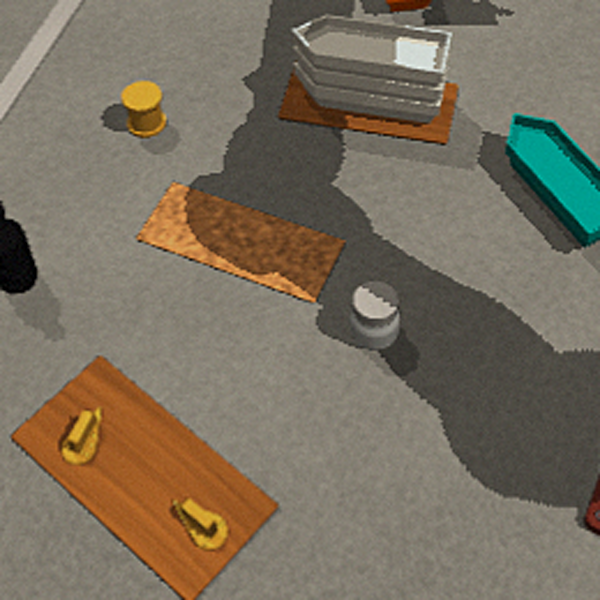

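```bash
python3 - <<'E'
from h import *
np.set_printoptions(precision=3,suppress=True)
S=cam('scene');D=cam('side')
sc=lambda p:np.array(p)/2.608+[190,130]-0.3
sd=lambda p:np.array(p)/(600/260)+[140,140]-0.3
def pr(n,p,z,q):
    print(n,'scene',plane(S,sc(p),z).tolist() if 0 else plane(S,sc(p),z)[:,:2].round(3).tolist(),'side',plane(D,sd(q),z)[:,:2].round(3).tolist())
pr('rimback',[(167,62),(213,90)],.106,[(443,74),(450,32)])
pr('rimfront: tip,',[(77,153),(118,160)],.106,[(293,32),(307,57),(323,16)])
pr('pad',[(303,262),(358,310),(200,426),(145,372)],.004,[(318,301),(345,241),(174,182),(138,240)][:])
pr('leafboard',[(332,503),(557,411),(622,505)],.006,[(100,356),(277,507),(195,599),(12,437)])
# leaf fin top z=.032
pr('leafA fin',[(412,517),(445,543)],.032,[(94,410),(75,444)])
pr('leafB fin',[(575,455),(540,470)],.032,[(183,503),(216,526)])
pr('leafA plate tip,back',[(400,520),(450,555)],.011,[(100,408),(67,458)])
pr('leafB plate tip,back',[(528,487),(580,465)],.011,[(173,500),(225,543)])
pr('jar top',[(416,243)],.06,[(376,298)])
pr('spool top',[(37,337)],.05,[(142,95)])
pr('bottle bottom',[(187,560)],.0,[(22,285)])
E
```

```text
rimback scene [[0.447, -0.332], [0.434, -0.263]] side [[0.424, -0.274], [0.444, -0.342]]
rimfront: tip, scene [[0.606, -0.274], [0.577, -0.239]] side [[0.61, -0.261], [0.576, -0.23], [0.591, -0.301]]
pad scene [[0.456, -0.076], [0.452, 0.01], [0.668, 0.024], [0.673, -0.061]] side [[0.445, 0.004], [0.454, -0.08], [0.671, -0.068], [0.663, 0.022]]
leafboard scene [[0.621, 0.17], [0.38, 0.228], [0.409, 0.341]] side [[0.617, 0.166], [0.377, 0.227], [0.403, 0.335], [0.644, 0.28]]
leafA fin scene [[0.584, 0.236], [0.578, 0.274]] side [[0.577, 0.23], [0.573, 0.268]]
leafB fin scene [[0.419, 0.283], [0.457, 0.274]] side [[0.45, 0.272], [0.412, 0.277]]
leafA plate tip,back scene [[0.585, 0.224], [0.574, 0.279]] side [[0.582, 0.218], [0.581, 0.276]]
leafB plate tip,back scene [[0.467, 0.273], [0.411, 0.287]] side [[0.467, 0.267], [0.402, 0.281]]
jar top scene [[0.378, 0.012]] side [[0.377, 0.007]]
spool top scene [[0.751, -0.133]] side [[0.751, -0.136]]
bottle bottom scene [[0.762, 0.132]] side [[0.747, 0.127]]
```

```bash
python3 - <<'E'
from h import *
np.set_printoptions(precision=3,suppress=True)
s=bot.state();M=Ro.from_euler('xyz',s['eef_rot'],degrees=True).as_matrix();print(M)
print('jaw yaw',np.degrees(np.arctan2(M[1,2],M[0,2])), s['time_s'])
E
```

```text
[[-0.001  0.891  0.454]
 [ 0.001  0.454 -0.891]
 [-1.    -0.    -0.001]]
jaw yaw -63.025917480387214 0.15
```

Request:
carry_out:
  moves:
    - [1,0.7,1.6,0.4,0,0,-4]
    - [1,1.3,3.1,0.7,0,0,-8]
    - [1,1.9,4.6,1,0,0,-12]
    - [1,2.5,6.1,1,0,0,-15]
    - [1,3.2,7.5,1,0,0,-15]

```text
time_s: 0.65
position: [0.3911, -0.3522, 0.2529]
eef_rot: [24.9, 90.0, -53.2]
wrist_force: [0.9, 0.3, 0.3]
grip_width: 0.0873
```

Request:
carry_out:
  moves:
    - [1,0.3,1.2,0,0,0,0]
    - [1,0.3,1.8,0,0,0,0]
    - [1,0.3,1.8,0,0,0,0]
    - [1,0.3,1.8,0,0,0,0]

```text
time_s: 1.05
position: [0.3992, -0.3013, 0.2526]
eef_rot: [-27.7, 90.0, -105.8]
wrist_force: [0.4, -0.2, 0.3]
grip_width: 0.0871
```

```bash
python3 - <<'E'
from h import *
import pickle
s=bot.state();im=bot.snapshot('wrist');pickle.dump((s,im),open('w1.pkl','wb'))
print(s['time_s'],s['position'],s['eef_rot'])
cv2.imwrite('pics/w1.png',im[:,:,::-1])
E
```

```text
1.05 [ 0.39917824 -0.30133089  0.25257915] [ -27.69795535   89.9634131  -105.77760386]
```

View pics/w1.png

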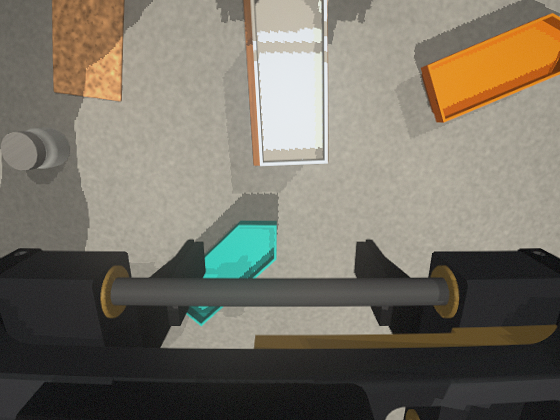

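Wrist view: the tray's back rim corners are near (252,165) and (328,163), and the long edges run up out of frame. The jar is at (30,150) and the turquoise decoy at (240,260). I'll move ahead about 70 mm to see the tip.

Request:
carry_out:
  moves:
    - [1,1.2,0.2,0,0,0,0]
    - [1,2.4,0.4,0,0,0,0]
    - [1,2.4,0.4,0,0,0,0]

```text
time_s: 1.4
position: [0.4749, -0.2879, 0.2515]
eef_rot: [151.3, 89.9, 73.4]
wrist_force: [0.4, -0.7, 0.3]
grip_width: 0.0869
```

```bash
python3 - <<'E'
from h import *
import pickle
np.set_printoptions(precision=4,suppress=True)
s,im=pickle.load(open('w1.pkl','rb'));C=cam('wrist',s)
print(plane(C,[(252.5,165),(328,163.5),(245,3),(325.5,3)],.106)[:,:2])
s=bot.state();im=bot.snapshot('wrist');pickle.dump((s,im),open('w2.pkl','wb'))
print(s['time_s'],s['position'],s['eef_rot'])
cv2.imwrite('pics/w2.png',im[:,:,::-1])
cv2.imwrite('pics/w2c.png',cv2.resize(im[0:250,180:400,::-1],(660,750))[:600])
E
```

```text
[[ 0.4241 -0.2689]
 [ 0.4413 -0.3426]
 [ 0.5652 -0.2352]
 [ 0.5802 -0.3052]]
1.4 [ 0.4749 -0.2879  0.2515] [151.2961  89.909   73.3677]
```

View pics/w2.png

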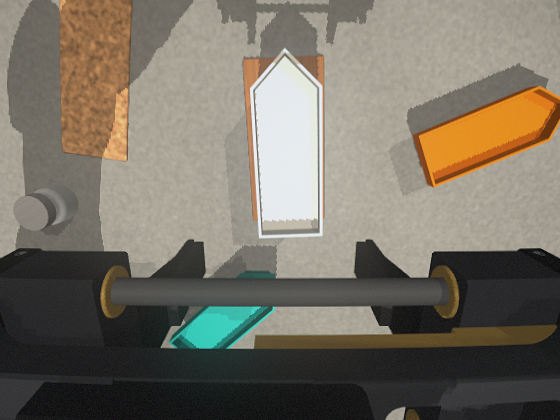

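View pics/w2c.png

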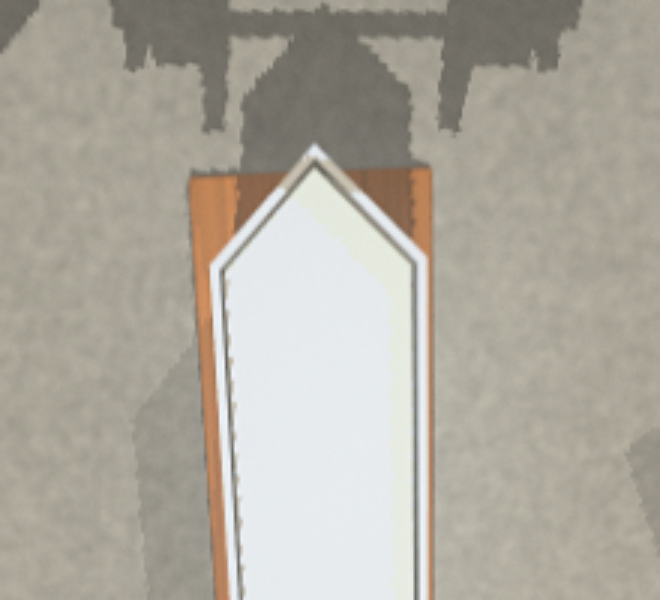

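```bash
python3 - <<'E'
from h import *
import pickle
np.set_printoptions(precision=4,suppress=True)
s,im=pickle.load(open('w2.pkl','rb'));C=cam('wrist',s)
P=plane(C,[(284.7,48.3),(250.3,88),(322.7,86.5),(259,237.5),(322.5,236)],.106)[:,:2];print(P)
d=lambda a,b:np.linalg.norm(a-b)
print('widths',d(P[1],P[2]),d(P[3],P[4]),'len',d(P[0],(P[3]+P[4])/2))
bm=(P[3]+P[4])/2;sm=(P[1]+P[2])/2
for a,b in((bm,P[0]),(P[3],P[1]),(P[4],P[2]),(bm,sm)): print(np.degrees(np.arctan2(*(b-a)[::-1])))
h=np.degrees(np.arctan2(*(P[0]-bm)[::-1]));u=(P[0]-bm)/d(P[0],bm)
print('center est',bm+u*.090, P[0]-u*.095, sm-u*.061)
print('pad',plane(C,[(61,152),(127,160)],.004)[:,:2])
M=Ro.from_euler('xyz',s['eef_rot'],degrees=True).as_matrix();print('jaw yaw',np.degrees(np.arctan2(M[1,2],M[0,2])))
E
```

```text
[[ 0.6114 -0.2636]
 [ 0.571  -0.2394]
 [ 0.5867 -0.3055]
 [ 0.4249 -0.2765]
 [ 0.441  -0.3426]]
widths 0.0679875810622287 0.06801038984858696 len 0.18431509148429961
14.423829851852494
14.237186139048983
14.247779251824111
14.242476088438085
center est [ 0.5201 -0.2871] [ 0.5194 -0.2873] [ 0.5198 -0.2877]
pad [[ 0.4468  0.0079]
 [ 0.4545 -0.0829]]
jaw yaw -77.92841715054331
```

Measured widths are 68.0 and 68.0 mm and the length is 184.3 mm, which match the given sizes. The centre is (0.520,-0.287) and the heading 14.2°. Next I'll descend.

Request:
carry_out:
  moves:
    - [1,1.4,0,-1.2,0,0,2.2]
    - [1,1.4,0,-2.6,0,0,2.2]
    - [1,1.4,0,-3.8,0,0,2.2]
    - [1,1.4,0,-3.8,0,0,2.2]

```text
time_s: 1.85
position: [0.5095, -0.2887, 0.133]
eef_rot: [-127.1, 89.4, 156.9]
wrist_force: [-1.7, 0.1, -0.8]
grip_width: 0.087
```

```bash
python3 - <<'E'
from h import *
s=bot.state();im=bot.snapshot('wrist');print(s['position'],s['time_s'])
M=Ro.from_euler('xyz',s['eef_rot'],degrees=True).as_matrix();print('jaw yaw',np.degrees(np.arctan2(M[1,2],M[0,2])))
C=cam('wrist',s)
cv2.imwrite('pics/w3.png',im[:,:,::-1])
E
```

```text
[ 0.50953182 -0.28868017  0.1330368 ] 1.85
jaw yaw -75.96827393336504
```

View pics/w3.png

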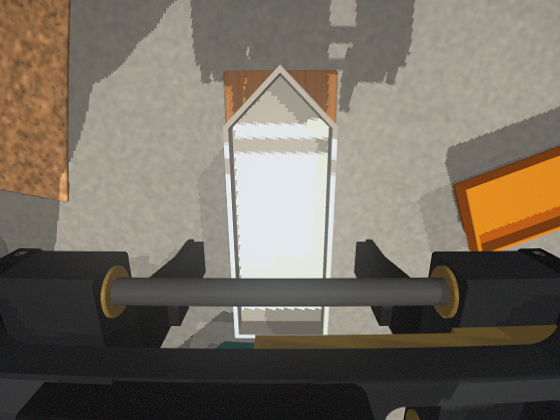

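The tray sits centred between the fingers: rim edges at about x=228 and 335, fingers at 200 and 360. I'll descend the rest of the way to TCP z≈0.085, which is 21 mm below the rim, and close.

Request:
carry_out:
  moves:
    - [1,0.25,0.03,-0.9,0,0,0]
    - [1,0.25,0.03,-1.6,0,0,0]
    - [1,0.25,0.03,-1.6,0,0,0]

```text
time_s: 2.2
position: [0.5204, -0.2883, 0.0906]
eef_rot: [-111.4, 89.9, 172.7]
wrist_force: [-1.4, 0.4, -1.5]
grip_width: 0.0874
```

Request:
carry_out:
  moves:
    - [1,0,0,-0.1,0,0,0]
    - [1,0,0,-0.1,0,0,0]

```text
time_s: 2.4
position: [0.522, -0.2884, 0.0897]
eef_rot: [43.9, 89.8, -32.0]
wrist_force: [0.1, -0.8, 0.8]
grip_width: 0.0869
```

Request:
carry_out:
  moves:
    - [1,-0.1,0,-0.12,0,0,0]
    - [0.7,-0.1,0,-0.12,0,0,0]
    - [0.5,-0.1,0,-0.12,0,0,0]
    - [0.5,-0.1,0,-0.12,0,0,0]
    - [0.5,-0.1,0,-0.12,0,0,0]

```text
time_s: 2.9
position: [0.5184, -0.2874, 0.0842]
eef_rot: [51.2, 90.0, -24.7]
wrist_force: [-0.8, -0.1, 0.9]
grip_width: 0.0679
```

Request:
carry_out:
  moves:
    - [0.4,0,0,0,0,0,0]
    - [0.4,0,0,0.3,0,0,0]
    - [0.4,0,0,0.9,0,0,0]
    - [0.4,0,0,1.6,0,0,0]
    - [0.4,0,0,2.3,0,0,0]

```text
time_s: 3.4
position: [0.5182, -0.2872, 0.1541]
eef_rot: [-147.7, 90.0, 136.5]
wrist_force: [1.3, 0.5, -1.1]
grip_width: 0.068
```

Request:
carry_out:
  moves:
    - [0.4,0,0,0.7,0,0,0]
    - [0.4,0,0,1.4,0,0,0]
    - [0.4,0,0,1.4,0,0,0]
    - [0.4,0,0,1.4,0,0,0]

```text
time_s: 3.8
position: [0.5184, -0.2874, 0.1952]
eef_rot: [47.9, 90.0, -27.9]
wrist_force: [-0.2, -0.1, -1.1]
grip_width: 0.0679
```

```bash
python3 - <<'E'
from h import *
np.set_printoptions(precision=4,suppress=True)
s=bot.state();a=bot.snapshot('scene');b=bot.snapshot('side');print(s['position'],s['time_s'],s['grip_width'])
cv2.imwrite('pics/c4.png',np.hstack([cv2.resize(a[80:300,150:400],(400,352)),cv2.resize(b[90:310,170:420],(400,352))])[:,:,::-1])
E
```

```text
[ 0.5184 -0.2874  0.1952] 3.8 0.06791054194355287
```

View pics/c4.png

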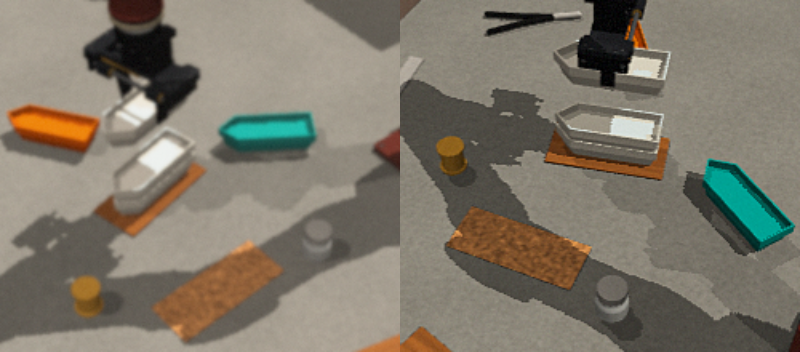

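Only the top tray came up: the two lower ones still sit on their board (side crop about (610,140)). Next I'll carry it over to the pad, centre about (0.560,-0.028) and heading about 4°.

Request:
carry_out:
  moves:
    - [0.4,0.2,1.2,0,0,0,-2]
    - [0.4,0.5,2.7,0,0,0,-4]
    - [0.4,0.7,4.2,0,0,0,-6]
    - [0.4,1.0,5.7,0,0,0,-8]
    - [0.4,1.2,7.0,0,0,0,-10]

```text
time_s: 4.4
position: [0.5539, -0.0747, 0.1939]
eef_rot: [-120.1, 89.9, 154.0]
wrist_force: [0.2, -0.4, -1.2]
grip_width: 0.068
```

Request:
carry_out:
  moves:
    - [0.4,0.1,1.1,0,0,0,0]
    - [0.4,0.13,1.65,0,0,0,0]
    - [0.4,0.13,1.65,0,0,0,0]
    - [0.4,0.13,1.65,-1,0,0,0]
    - [0.4,0.13,1.65,-2,0,0,0]

```text
time_s: 4.9
position: [0.5584, -0.0293, 0.1342]
eef_rot: [50.8, 89.9, -35.1]
wrist_force: [-0.0, -0.1, -1.8]
grip_width: 0.0677
```

Request:
carry_out:
  moves:
    - [0.4,0,0,-0.8,0,0,0]
    - [0.4,0,0,-1.6,0,0,0]
    - [0.4,0,0,-2.3,0,0,0]
    - [0.4,0,0,-2.6,0,0,0]
    - [0.4,0,0,-2.6,0,0,0]

```text
time_s: 5.4
position: [0.557, -0.0289, 0.0554]
eef_rot: [-93.5, 89.8, -179.3]
wrist_force: [0.5, -0.3, -0.4]
grip_width: 0.0678
```

```bash
python3 - <<'E'
from h import *
s=bot.state();a=bot.snapshot('scene');b=bot.snapshot('side');w=bot.snapshot('wrist');print(s)
M=Ro.from_euler('xyz',s['eef_rot'],degrees=True).as_matrix();print('jaw yaw',np.degrees(np.arctan2(M[1,2],M[0,2])))
cv2.imwrite('pics/c5.png',np.hstack([cv2.resize(a[180:400,200:450],(400,352)),cv2.resize(b[190:410,130:380],(400,352))])[:,:,::-1])
cv2.imwrite('pics/w5.png',w[:,:,::-1])
E
```

```text
{'time_s': 5.4, 'qpos': array([ 14.91846219,  18.47000577, -19.24471024, 106.48943016,
         7.19194568,  56.39635224, -93.30480194]), 'dq': array([-0.03880246, -1.69939259, -0.54597173, -1.7883724 , -0.4385571 ,
        1.20188299,  0.11294033]), 'joint_efforts': array([ -0.06721746, -56.49719596,  -3.37046877, -33.99798632,
         0.0945902 ,  -0.47859862,  -0.07447681]), 'position': array([ 0.55698344, -0.02887684,  0.05540714]), 'eef_rot': array([ -93.45212877,   89.82133369, -179.34056133]), 'wrist_force': array([ 0.49928673, -0.31020146, -0.40185773]), 'wrist_torque': array([0.08309675, 0.03105193, 0.01014581]), 'grip_width': 0.06784616138980193}
jaw yaw -85.88844930325196
```

View pics/c5.png

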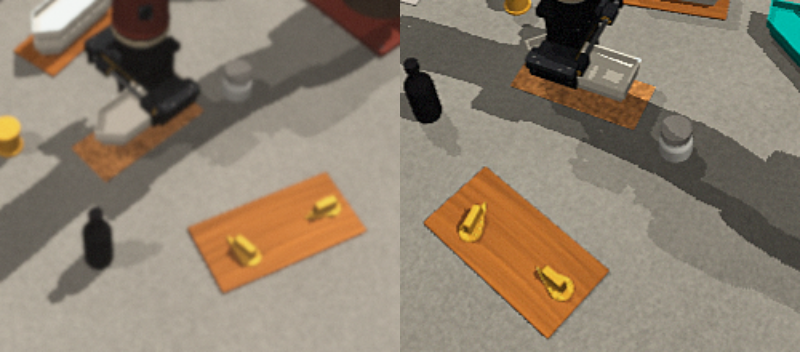

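View pics/w5.png

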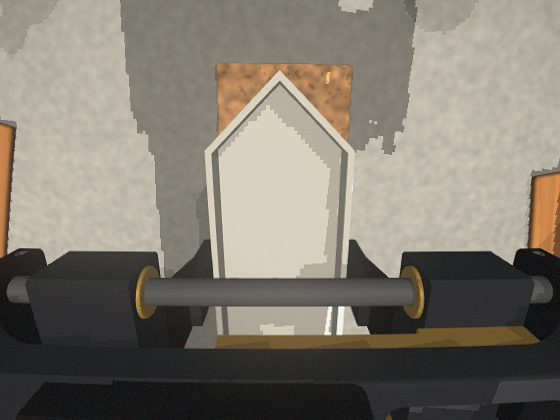

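The tray hangs level over the pad, with the pad's front corners at (216,64) and (352,64) in the wrist view. I'll check pad against TCP.

```bash
python3 - <<'E'
from h import *
s=bot.state();C=cam('wrist',s)
P=plane(C,[(216,64.5),(352.5,64.5)],.004)[:,:2];print(P,np.linalg.norm(P[0]-P[1]))
v=(P[0]-P[1]);u=np.array([v[1],-v[0]])/np.linalg.norm(v);print(np.degrees(np.arctan2(u[1],u[0])),P.mean(0)-.11*u,s['position'])
print(plane(C,[(280,71)],s['position'][2]+.0216))
E
```

```text
[[ 0.66675381  0.02071616]
 [ 0.67335853 -0.06769429]] 0.08865681304136155
4.272355289922831 [ 0.56036184 -0.0316838 ] [ 0.55890607 -0.02819848  0.05797059]
[[ 0.65566419 -0.02165992  0.07957059]]
```

Request:
carry_out:
  moves:
    - [0.4,0,-0.05,-0.5,0,0,0]
    - [0.4,0,-0.05,-0.8,0,0,0]
    - [0.4,0,-0.05,-0.9,0,0,0]
    - [0.4,0,-0.05,-0.95,0,0,0]
    - [0.4,0,-0.05,-0.95,0,0,0]

```text
time_s: 6.05
position: [0.5581, -0.0292, 0.0283]
eef_rot: [-118.2, 90.0, 155.9]
wrist_force: [-1.0, 0.4, -0.5]
grip_width: 0.0677
```

Request:
carry_out:
  moves:
    - [0.4,0,0,-0.05,0,0,0]
    - [0.4,0,0,-0.08,0,0,0]
    - [0.4,0,0,-0.1,0,0,0]
    - [0.4,0,0,-0.1,0,0,0]

```text
time_s: 6.45
position: [0.5584, -0.0294, 0.0261]
eef_rot: [69.3, 90.0, -16.6]
wrist_force: [-3.2, -0.5, 4.4]
grip_width: 0.068
```

Contact: +4.4 N at z = 0.0261, as expected. I'll release and then retreat straight up.

Request:
carry_out:
  moves:
    - [0.85,0,0,0,0,0,0]
    - [1,0,0,0,0,0,0]
    - [1,0,0,0,0,0,0]
    - [1,0,0,0.3,0,0,0]
    - [1,0,0,1.2,0,0,0]

```text
time_s: 6.95
position: [0.5564, -0.0294, 0.06]
eef_rot: [-99.8, 89.7, 174.4]
wrist_force: [-1.1, 0.4, 0.3]
grip_width: 0.0863
```

Request:
carry_out:
  moves:
    - [1,0,0,1.5,0,0,0]
    - [1,-0.4,0,3,0,0,0]
    - [1,-1.5,0,4.5,0,0,0]
    - [1,-2.5,0,4.8,0,0,0]
    - [1,-2.5,0,4.8,0,0,0]

```text
time_s: 7.45
position: [0.4819, -0.0294, 0.2092]
eef_rot: [66.7, 89.7, -19.2]
wrist_force: [0.3, 0.3, -1.0]
grip_width: 0.0869
```

```bash
python3 - <<'E'
from h import *
s=bot.state();w=bot.snapshot('wrist');print(s['position'],s['time_s'],s['grip_width'])
cv2.imwrite('pics/w6.png',w[:,:,::-1])
import pickle;pickle.dump((s,w),open('w6.pkl','wb'))
E
```

```text
[ 0.48194278 -0.02939139  0.20915137] 7.45 0.08693767234481956
```

View pics/w6.png

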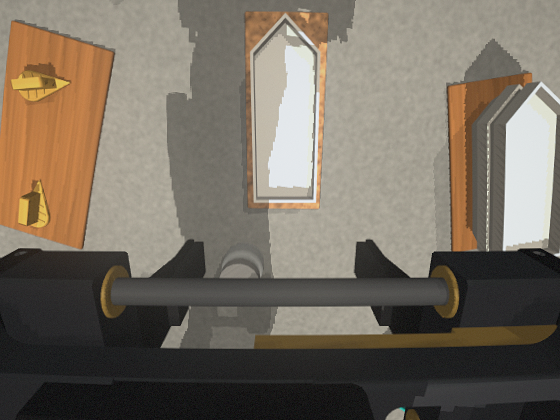

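The tray stands on the pad with its tip at (285,15) and its back edge near row 202. The leaf board is at left, with leaf A at (40,85) and leaf B at (33,205). I'll turn the tool +93° to keep the last joint well inside its range for both leaves, and look over the board.

Request:
carry_out:
  moves:
    - [1,0.2,0.8,0,0,0,8.5]
    - [1,0.4,1.8,0,0,0,17]
    - [1,0.6,2.8,0,0,0,25.5]
    - [1,0.8,3.8,0,0,0,34]
    - [1,1,4.8,0,0,0,42.5]

```text
time_s: 8.0
position: [0.5137, 0.116, 0.2048]
eef_rot: [-164.8, 89.9, 152.2]
wrist_force: [0.3, 0.7, -0.3]
grip_width: 0.0871
```

Request:
carry_out:
  moves:
    - [1,0,0.8,0,0,0,8.5]
    - [1,0,1.5,0,0,0,17]
    - [1,0,1.5,0,0,0,25.5]
    - [1,0,1.5,0,0,0,34]
    - [1,0,1.5,0,0,0,42.5]

```text
time_s: 8.5
position: [0.5135, 0.1601, 0.2047]
eef_rot: [160.9, 89.9, 160.5]
wrist_force: [0.0, 0.3, 0.1]
grip_width: 0.0872
```

Request:
carry_out:
  moves:
    - [1,0,0,0,0,0,8]
    - [1,0,0,0,0,0,8]
    - [1,0,0,0,0,0,8]

```text
time_s: 8.8
position: [0.5134, 0.1597, 0.205]
eef_rot: [148.8, 89.9, 155.8]
wrist_force: [0.1, -0.1, -0.2]
grip_width: 0.0869
```

```bash
python3 - <<'E'
from h import *
s=bot.state();w=bot.snapshot('wrist');print(s['position'],s['time_s'],s['qpos'])
M=Ro.from_euler('xyz',s['eef_rot'],degrees=True).as_matrix();print('jaw yaw',np.degrees(np.arctan2(M[1,2],M[0,2])))
cv2.imwrite('pics/w7.png',w[:,:,::-1])
import pickle;pickle.dump((s,w),open('w7.pkl','wb'))
s6,w6=pickle.load(open('w6.pkl','rb'))
cv2.imwrite('pics/w6c.png',cv2.resize(w6[0:220,200:370,::-1],(450,582)))
E
```

```text
[0.51339114 0.15972992 0.20497196] 8.8 [  9.78725407   9.46415768 -35.05265091  99.49784845   5.62643676
  72.84724502 -19.63962045]
jaw yaw 6.92526729196821
```

View pics/w7.png

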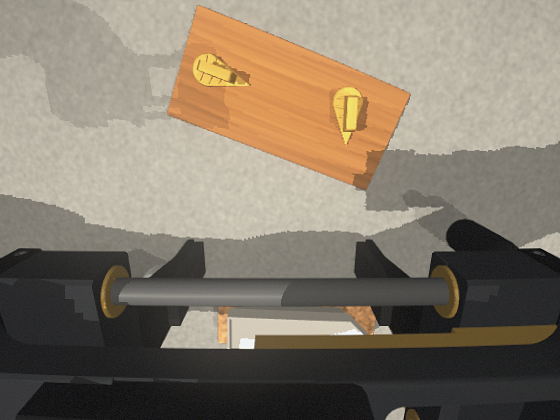

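View pics/w6c.png

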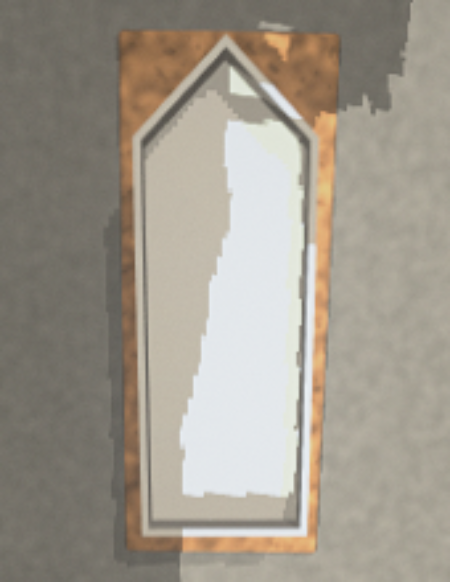

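```bash
python3 - <<'E'
from h import *
import pickle
np.set_printoptions(precision=4,suppress=True)
s,w=pickle.load(open('w6.pkl','rb'));C=cam('wrist',s)
P=plane(C,[(285.4,14.4),(250.2,51.8),(319.8,51.8),(253.3,202.1),(316.4,202.1)],.048)[:,:2];print(P)
d=lambda a,b:np.linalg.norm(a-b)
bm=(P[3]+P[4])/2;sm=(P[1]+P[2])/2
print('widths',d(P[1],P[2]),d(P[3],P[4]),'len',d(P[0],bm));u=(P[0]-bm)/d(P[0],bm)
print(np.degrees(np.arctan2(u[1],u[0])),bm+u*.09,P[0]-.095*u,sm-.061*u)
s,w=pickle.load(open('w7.pkl','rb'))
cv2.imwrite('pics/w7a.png',cv2.resize(w[70:160,310:390,::-1],(534,600),interpolation=cv2.INTER_CUBIC))
cv2.imwrite('pics/w7b.png',cv2.resize(w[35:105,180:265,::-1],(728,600),interpolation=cv2.INTER_CUBIC))
E
```

```text
[[ 0.6534 -0.0231]
 [ 0.6183  0.0082]
 [ 0.6233 -0.0587]
 [ 0.4686 -0.0027]
 [ 0.4736 -0.0711]]
widths 0.06705062336058498 0.0685959645890273 len 0.1828097967212963
4.343296257147171 [ 0.5609 -0.0301] [ 0.5587 -0.0303] [ 0.5599 -0.0299]
```

View pics/w7a.png

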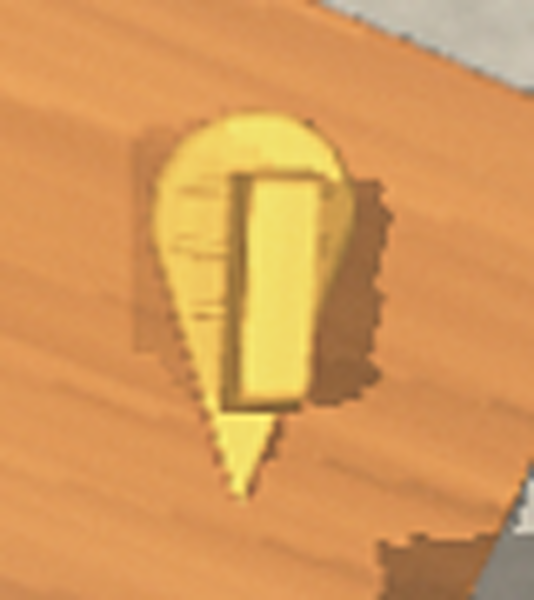

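View pics/w7b.png

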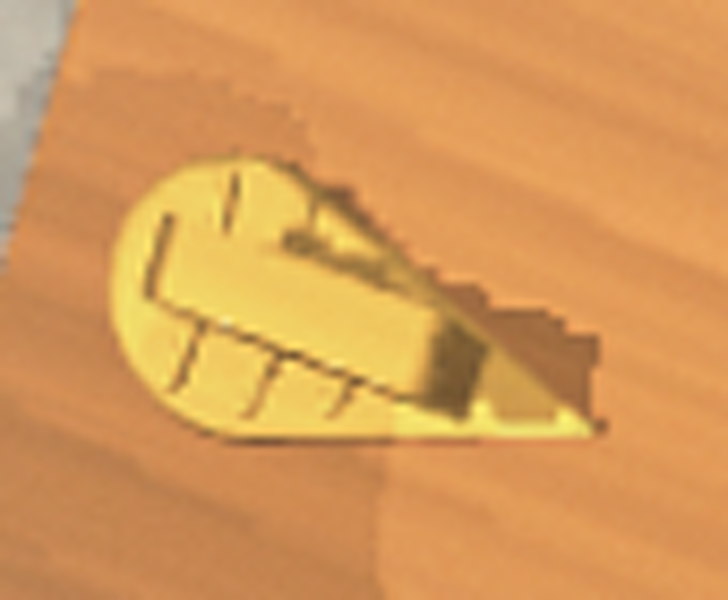

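```bash
python3 - <<'E'
from h import *
import pickle
np.set_printoptions(precision=4,suppress=True)
s,w=pickle.load(open('w7.pkl','rb'));C=cam('wrist',s)
d=lambda a,b:np.linalg.norm(a-b)
A=np.array([(250,179),(322,178),(308,401),(240,402)])/6.67+[310,70]-.4
B=np.array([(170,222),(150,297),(413,405),(437,322)])/8.57+[180,35]-.4
for n,Q,tip,back in(('A',A,np.array((242,498))/6.67+[310,70],np.array((262,112))/6.67+[310,70]),('B',B,np.array((597,428))/8.57+[180,35],np.array((118,250))/8.57+[180,35])):
    P=plane(C,Q,.032)[:,:2];b=(P[0]+P[1])/2;f=(P[2]+P[3])/2;u=f-b
    t=plane(C,tip,.011)[0,:2]; k=plane(C,back,.011)[0,:2]
    print(n,'fin',P.mean(0),'len',d(f,b),'w',d(P[0],P[1]),d(P[2],P[3]),'hd',np.degrees(np.arctan2(u[1],u[0])),'tip',t,'back',k,d(t,k),'hd',np.degrees(np.arctan2(*(t-k)[::-1])), 'origin',(t+k)/2, 'fin from tip', d(t,P.mean(0)))
E
```

```text
A fin [0.5787 0.2495] len 0.033724186490238194 w 0.011178639644625954 0.010836784617512375 hd -82.80520195702877 tip [0.5836 0.2156] back [0.5758 0.2774] 0.062302788669204516 hd -82.84564225617659 origin [0.5797 0.2465] fin from tip 0.03424585141307813
B fin [0.4328 0.2732] len 0.033047195050388244 w 0.008729535318741958 0.009799222437859538 hd -13.954895902043232 tip [0.4681 0.2658] back [0.4064 0.2799] 0.06333018374885865 hd -12.883474459194806 origin [0.4372 0.2729] fin from tip 0.03606991854289691
```

Both leaves measure about 63 mm long, and the fin and outline headings agree (A -82.8°, B -13°). The tray is at (0.560,-0.030), heading 4.3°. Next I'll go over leaf A.

Request:
carry_out:
  moves:
    - [1,1.1,1.2,0,0,0,0]
    - [1,2.18,2.6,-0.5,0,0,0]
    - [1,2.18,3,-2,0,0,0]
    - [0.7,2.18,3,-3.6,0,0,0]
    - [0.7,2.18,3,-5,0,0,0]

```text
time_s: 9.35
position: [0.578, 0.2504, 0.0528]
eef_rot: [167.1, 89.9, 174.1]
wrist_force: [0.6, -1.1, 0.3]
grip_width: 0.078
```

Request:
carry_out:
  moves:
    - [0.7,0,0,-0.2,0,0,0]
    - [0.7,0,0,-0.2,0,0,0]

```text
time_s: 9.55
position: [0.5782, 0.2495, 0.049]
eef_rot: [-172.6, 89.9, -165.5]
wrist_force: [0.7, -0.0, 0.8]
grip_width: 0.0647
```

```bash
python3 - <<'E'
from h import *
s=bot.state();w=bot.snapshot('wrist');print(s['position'],s['time_s'])
M=Ro.from_euler('xyz',s['eef_rot'],degrees=True).as_matrix();print('jaw yaw',np.degrees(np.arctan2(M[1,2],M[0,2])))
cv2.imwrite('pics/w8.png',w[:,:,::-1])
E
```

```text
[0.57816639 0.24945202 0.04898195] 9.55
jaw yaw 7.0814326686363
```

View pics/w8.png

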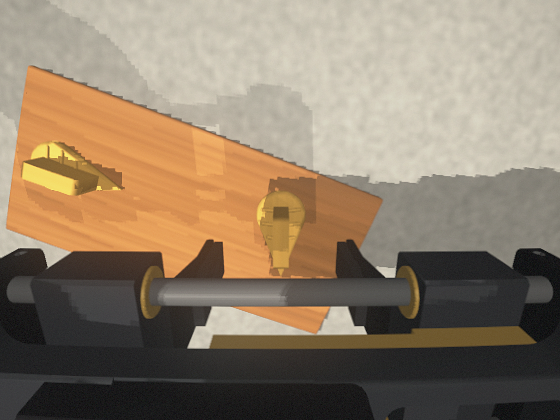

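The leaf A fin at x≈281 is centred between the fingers (214 and 347). I'll descend and close.

Request:
carry_out:
  moves:
    - [0.7,0,0,-0.6,0,0,0]
    - [0.7,0,0,-1.1,0,0,0]
    - [0.7,0,0,-1.1,0,0,0]

```text
time_s: 9.9
position: [0.5779, 0.2489, 0.0151]
eef_rot: [-155.3, 89.9, -148.2]
wrist_force: [-0.4, 0.0, -0.7]
grip_width: 0.0612
```

Request:
carry_out:
  moves:
    - [0.3,0,0,0,0,0,0]
    - [0,0,0,0,0,0,0]
    - [0,0,0,0,0,0,0]
    - [0,0,0,0,0,0,0]

```text
time_s: 10.3
position: [0.5789, 0.2498, 0.017]
eef_rot: [14.4, 90.0, 21.5]
wrist_force: [-0.6, -0.9, -0.0]
grip_width: 0.0367
```

Request:
carry_out:
  moves:
    - [0,0,0,0,0,0,0]
    - [0,0,0,0,0,0,0]
    - [0,0,0,0,0,0,0]
    - [0,0,0,0,0,0,0]
    - [0,0,0,0,0,0,0]

```text
time_s: 10.8
position: [0.5786, 0.2496, 0.0165]
eef_rot: [-152.0, 90.0, -144.8]
wrist_force: [-0.9, 0.2, 0.7]
grip_width: 0.0095
```

Gripped (9.5 mm on the 10 mm fin). I'll lift, then carry leaf A to the front slot while turning +87°.

Request:
carry_out:
  moves:
    - [0,0,0,0.6,0,0,0]
    - [0,0,0,1.8,0,0,0]
    - [0,0,0,3.2,0,0,0]
    - [0,0,-0.6,3.7,0,0,8.5]
    - [0,0,-1.4,3.7,0,0,17]

```text
time_s: 11.3
position: [0.5799, 0.2099, 0.1323]
eef_rot: [-2.0, 89.6, 22.7]
wrist_force: [0.2, -0.1, -1.7]
grip_width: 0.0098
```

Request:
carry_out:
  moves:
    - [0,0,-1,0,0,0,8.5]
    - [0,0,-2,0,0,0,17]
    - [0,0,-3,0,0,0,25.5]
    - [0,0.1,-4,0,0,0,34]
    - [0,0.1,-5,0,0,0,42.5]

```text
time_s: 11.8
position: [0.5819, 0.0564, 0.1288]
eef_rot: [-83.7, 89.9, -16.6]
wrist_force: [0.2, -0.3, -1.4]
grip_width: 0.0102
```

Request:
carry_out:
  moves:
    - [0,0,-1,0,0,0,8.5]
    - [0,0,-2,0,0,0,17]
    - [0,0,-2.85,0,0,0,25.5]
    - [0,0,-2.85,0,0,0,27.7]
    - [0,0,-2.85,0,0,0,27.7]

```text
time_s: 12.3
position: [0.5817, -0.0288, 0.1285]
eef_rot: [-114.0, 90.0, -19.7]
wrist_force: [0.4, -0.1, -1.4]
grip_width: 0.0095
```

```bash
python3 - <<'E'
from h import *
s=bot.state();w=bot.snapshot('wrist');b=bot.snapshot('side');print(s['position'],s['time_s'],s['grip_width'],s['qpos'][-1])
M=Ro.from_euler('xyz',s['eef_rot'],degrees=True).as_matrix();print('jaw yaw',np.degrees(np.arctan2(M[1,2],M[0,2])))
cv2.imwrite('pics/w9.png',w[:,:,::-1]);cv2.imwrite('pics/d9.png',cv2.resize(b[150:350,150:400,::-1],(750,600)))
E
```

```text
[ 0.58173983 -0.02883306  0.12848941] 12.3 0.009482591039485577 79.63254409611713
jaw yaw 94.29360656974296
```

View pics/w9.png

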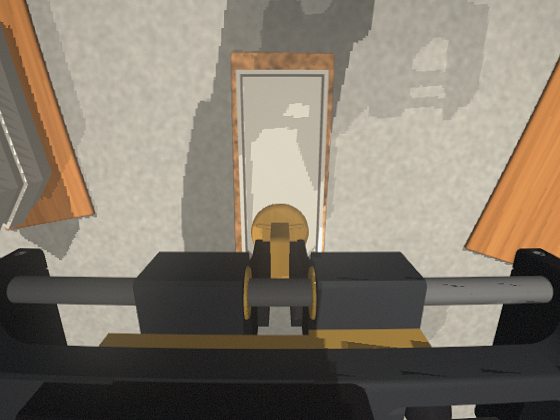

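View pics/d9.png

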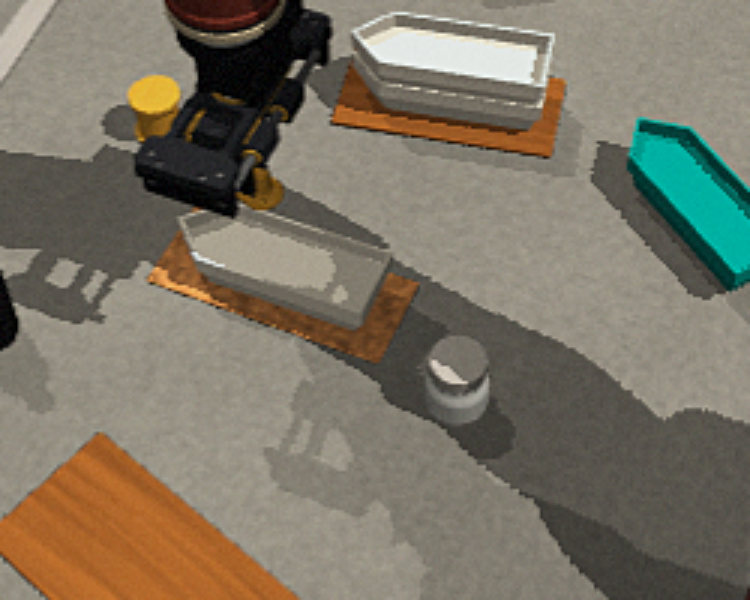

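Leaf A is aligned: in the wrist view its fin is at x≈281 and the tray midline at about 282. I'll lower it.

Request:
carry_out:
  moves:
    - [0,0,0,-0.8,0,0,0]
    - [0,0,0,-1.7,0,0,0]
    - [0,0,0,-2.3,0,0,0]
    - [0,0,0,-2.5,0,0,0]
    - [0,0,0,-2.6,0,0,0]

```text
time_s: 12.9
position: [0.5816, -0.027, 0.0495]
eef_rot: [49.5, 90.0, 143.9]
wrist_force: [0.2, -0.7, -1.4]
grip_width: 0.0097
```

Request:
carry_out:
  moves:
    - [0,0,0,-0.1,0,0,0]
    - [0,0,0,-0.2,0,0,0]
    - [0,0,0,-0.2,0,0,0]
    - [0,0,0,-0.2,0,0,0]

```text
time_s: 13.3
position: [0.5818, -0.0279, 0.0439]
eef_rot: [-111.0, 90.0, -16.6]
wrist_force: [0.6, 0.8, -0.4]
grip_width: 0.01
```

Request:
carry_out:
  moves:
    - [0,0,0,-0.05,0,0,0]
    - [0,0,0,-0.08,0,0,0]
    - [0,0,0,-0.08,0,0,0]

```text
time_s: 13.6
position: [0.582, -0.0279, 0.0424]
eef_rot: [-143.8, 89.9, -49.4]
wrist_force: [-5.0, 0.4, 11.1]
grip_width: 0.0098
```

Contact (11 N). I'll ease off slightly and open a little, so the fingers stay clear of the tray walls.

Request:
carry_out:
  moves:
    - [0,0,0,0.05,0,0,0]
    - [0.24,0,0,0.05,0,0,0]
    - [0.24,0,0,0.05,0,0,0]
    - [0.24,0,0,0.05,0,0,0]
    - [0.24,0,0,0.05,0,0,0]

```text
time_s: 14.1
position: [0.5816, -0.0278, 0.0424]
eef_rot: [50.8, 90.0, 145.2]
wrist_force: [-0.7, 0.2, 0.6]
grip_width: 0.0206
```

Request:
carry_out:
  moves:
    - [0.24,0,0,0.5,0,0,0]
    - [0.24,0,0,1.5,0,0,0]
    - [0.24,0,0,3,0,0,0]
    - [0.5,0,0,4.5,0,0,0]
    - [0.7,1,0,5.2,0,0,0]

```text
time_s: 14.6
position: [0.6117, -0.0273, 0.2049]
eef_rot: [-116.7, 89.7, -22.3]
wrist_force: [0.1, -0.2, -0.0]
grip_width: 0.0301
```

```bash
python3 - <<'E'
from h import *
import pickle
s=bot.state();w=bot.snapshot('wrist');b=bot.snapshot('side');print(s['position'],s['time_s'],s['grip_width'])
cv2.imwrite('pics/w10.png',w[:,:,::-1]);cv2.imwrite('pics/d10.png',cv2.resize(b[150:350,150:400,::-1],(750,600)))
pickle.dump((s,w),open('w10.pkl','wb'))
E
```

```text
[ 0.61168305 -0.02725171  0.20494289] 14.6 0.03013737986417453
```

View pics/w10.png

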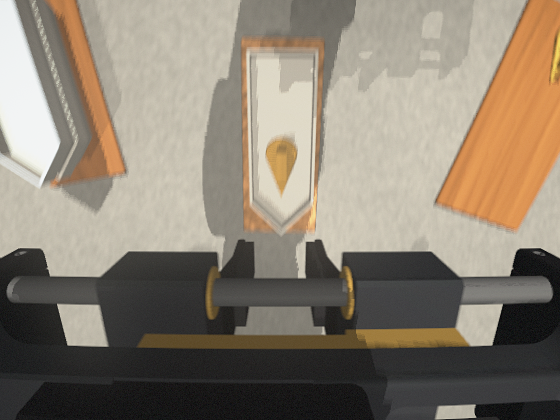

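View pics/d10.png

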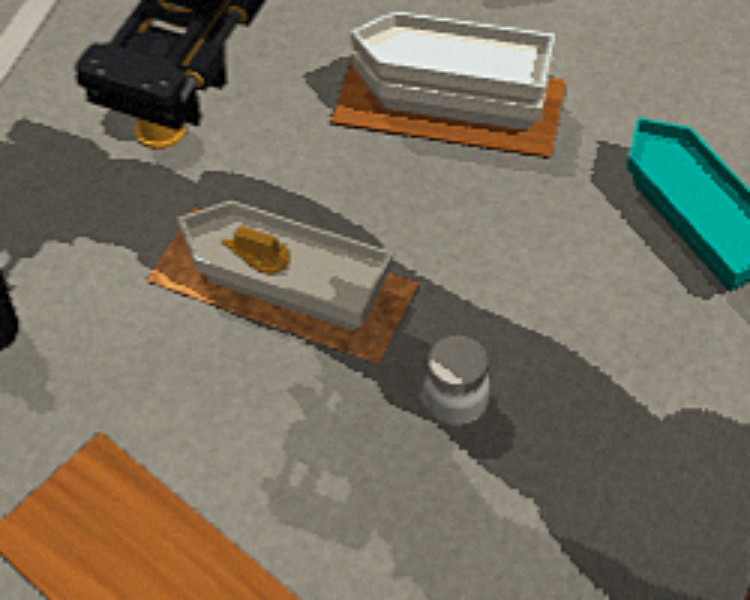

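Leaf A lies flat in the tray's front half, point (282,196) towards the tray tip (282,233); the stack is unchanged. Next is leaf B.

Request:
carry_out:
  moves:
    - [1,-0.8,1.3,0,0,0,-4]
    - [1,-1.6,2.6,0,0,0,-8]
    - [1,-2.4,3.9,0,0,0,-12]
    - [1,-3.2,5.2,0,0,0,-16]
    - [1,-4,6.5,0,0,0,-17.7]

```text
time_s: 15.2
position: [0.4898, 0.1685, 0.1987]
eef_rot: [-177.8, 90.0, -101.3]
wrist_force: [1.7, 1.3, 0.3]
grip_width: 0.077
```

Request:
carry_out:
  moves:
    - [0.7,-0.8,1.3,0,0,0,0]
    - [0.7,-1.6,2.6,-0.5,0,0,0]
    - [0.6,-1.95,3.5,-1.8,0,0,0]
    - [0.6,-1.95,3.5,-3.3,0,0,0]
    - [0.6,-1.95,3.5,-4.6,0,0,0]

```text
time_s: 15.7
position: [0.4318, 0.2728, 0.0592]
eef_rot: [-174.1, 90.0, -97.2]
wrist_force: [0.4, -0.8, -0.1]
grip_width: 0.0552
```

Request:
carry_out:
  moves:
    - [0.6,0,0,-0.5,0,0,0]
    - [0.6,0,0,-0.5,0,0,0]

```text
time_s: 15.9
position: [0.4318, 0.2714, 0.0443]
eef_rot: [123.2, 89.8, -160.1]
wrist_force: [-0.1, 0.3, -0.4]
grip_width: 0.0529
```

```bash
python3 - <<'E'
from h import *
s=bot.state();w=bot.snapshot('wrist');print(s['position'],s['time_s'],s['grip_width'])
M=Ro.from_euler('xyz',s['eef_rot'],degrees=True).as_matrix();print('jaw yaw',np.degrees(np.arctan2(M[1,2],M[0,2])))
cv2.imwrite('pics/w11.png',w[:,:,::-1])
E
```

```text
[0.43175012 0.27142254 0.04431252] 15.9 0.052878182291318146
jaw yaw 76.6919121947153
```

View pics/w11.png

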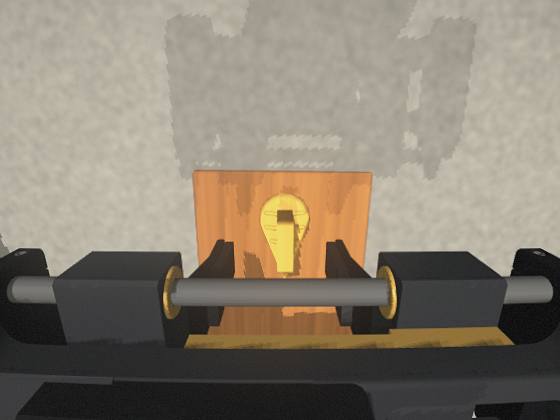

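Leaf B's fin at x≈286 is within 2 mm of the finger midline (280). I'll shift slightly in +y, descend and close.

Request:
carry_out:
  moves:
    - [0.5,0.03,0.06,-0.5,0,0,0]
    - [0.5,0.03,0.06,-0.9,0,0,0]
    - [0.5,0.03,0.06,-0.9,0,0,0]
    - [0.3,0.03,0.06,-0.9,0,0,0]
    - [0,0.03,0.06,-0.9,0,0,0]

```text
time_s: 16.45
position: [0.4343, 0.2741, 0.019]
eef_rot: [-50.1, 90.0, 26.6]
wrist_force: [0.4, 0.3, -0.0]
grip_width: 0.0341
```

Request:
carry_out:
  moves:
    - [0,0,0,0,0,0,0]
    - [0,0,0,0,0,0,0]
    - [0,0,0,0,0,0,0]
    - [0,0,0,0,0,0,0]
    - [0,0,0,0,0,0,0]

```text
time_s: 16.95
position: [0.4341, 0.274, 0.0187]
eef_rot: [-75.5, 90.0, 1.2]
wrist_force: [0.0, -0.8, 1.9]
grip_width: 0.0095
```

Request:
carry_out:
  moves:
    - [0,0,0,0,0,0,0]
    - [0,0,0,0,0,0,0]

```text
time_s: 17.15
position: [0.4341, 0.274, 0.0187]
eef_rot: [-95.9, 90.0, -19.2]
wrist_force: [-1.0, -0.6, 4.1]
grip_width: 0.0098
```

Request:
carry_out:
  moves:
    - [0,0,0,0.6,0,0,0]
    - [0,0,0,1.8,0,0,0]
    - [0,0,0,3.2,0,0,0]
    - [0,0.3,-0.8,3.8,0,0,4]
    - [0,0.6,-2.2,3.8,0,0,10]

```text
time_s: 17.65
position: [0.4531, 0.2109, 0.1356]
eef_rot: [-56.8, 89.7, 30.3]
wrist_force: [1.4, 0.4, -0.7]
grip_width: 0.0093
```

Request:
carry_out:
  moves:
    - [0,0.4,-1.4,0,0,0,4]
    - [0,0.8,-2.8,0,0,0,7.7]
    - [0,1.2,-4.2,0,0,0,7.7]
    - [0,1.5,-5.6,0,0,0,7.7]
    - [0,1.9,-7,0,0,0,7.7]

```text
time_s: 18.15
position: [0.5087, -0.0039, 0.1324]
eef_rot: [149.3, 90.0, -116.3]
wrist_force: [0.4, 0.4, -0.3]
grip_width: 0.0096
```

Request:
carry_out:
  moves:
    - [0,0.03,-0.8,0,0,0,0]
    - [0,0.03,-1.06,0,0,0,0]
    - [0,0.03,-1.06,0,0,0,0]
    - [0,0.03,-1.06,0,0,0,0]

```text
time_s: 18.55
position: [0.5097, -0.0323, 0.1325]
eef_rot: [9.7, 90.0, 104.1]
wrist_force: [0.3, 2.1, -0.2]
grip_width: 0.0096
```

```bash
python3 - <<'E'
from h import *
s=bot.state();w=bot.snapshot('wrist');b=bot.snapshot('side');print(s['position'],s['time_s'],s['grip_width'])
M=Ro.from_euler('xyz',s['eef_rot'],degrees=True).as_matrix();print('jaw yaw',np.degrees(np.arctan2(M[1,2],M[0,2])))
cv2.imwrite('pics/w12.png',w[:,:,::-1]);cv2.imwrite('pics/d12.png',cv2.resize(b[150:350,150:400,::-1],(750,600)))
E
```

```text
[ 0.5096994  -0.03234894  0.132487  ] 18.55 0.009556191467294924
jaw yaw 94.45962676593521
```

View pics/w12.png

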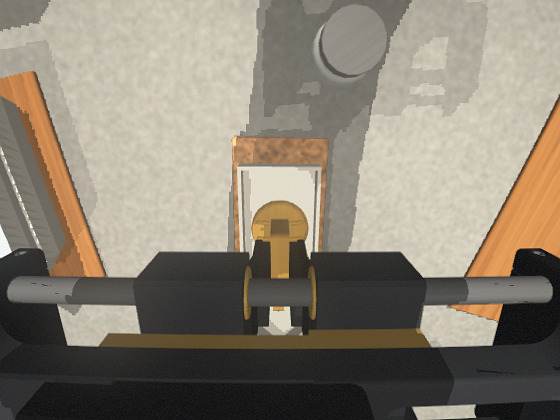

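View pics/d12.png

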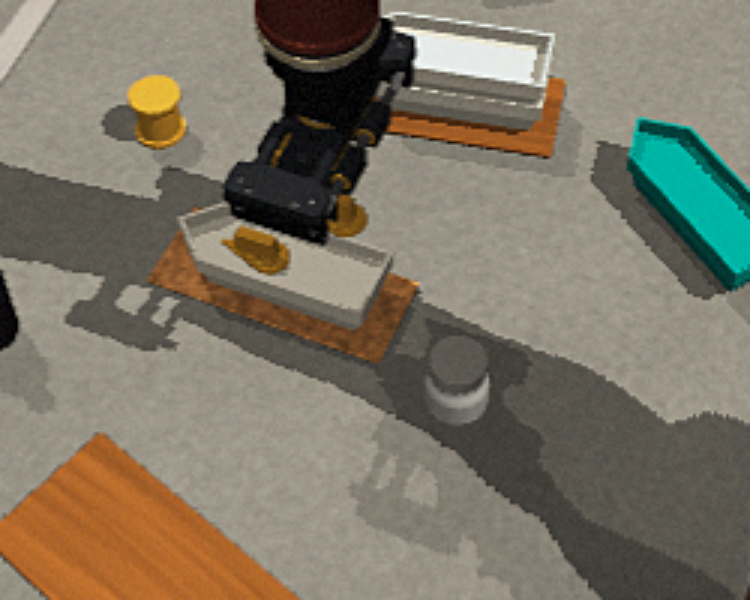

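Leaf B is over the rear half, centred (fin x≈280, tray midline about 280), with about 6 mm behind it and 9 mm to leaf A. I'll lower it.

Request:
carry_out:
  moves:
    - [0,0.03,0,-0.8,0,0,0]
    - [0,0.03,0,-1.7,0,0,0]
    - [0,0.03,0,-2.3,0,0,0]
    - [0,0.03,0,-2.6,0,0,0]
    - [0,0.03,0,-2.75,0,0,0]

```text
time_s: 19.15
position: [0.5105, -0.0328, 0.0496]
eef_rot: [52.4, 89.9, 146.9]
wrist_force: [-0.6, 0.8, -0.9]
grip_width: 0.0098
```

Request:
carry_out:
  moves:
    - [0,0,0,-0.05,0,0,0]
    - [0,0,0,-0.1,0,0,0]
    - [0,0,0,-0.15,0,0,0]
    - [0,0,0,-0.15,0,0,0]

```text
time_s: 19.55
position: [0.5111, -0.034, 0.0459]
eef_rot: [-122.3, 90.0, -27.9]
wrist_force: [0.5, 0.0, -1.4]
grip_width: 0.0097
```

Request:
carry_out:
  moves:
    - [0,0,0,-0.04,0,0,0]
    - [0,0,0,-0.07,0,0,0]
    - [0,0,0,-0.07,0,0,0]

```text
time_s: 19.85
position: [0.5112, -0.034, 0.0447]
eef_rot: [-165.1, 89.9, -70.8]
wrist_force: [-5.8, 0.5, 14.7]
grip_width: 0.0094
```

Contact. I'll ease off, open and retreat.

Request:
carry_out:
  moves:
    - [0,0,0,0.06,0,0,0]
    - [0.24,0,0,0.06,0,0,0]
    - [0.24,0,0,0.06,0,0,0]
    - [0.24,0,0,0.06,0,0,0]
    - [0.24,0,0,0.06,0,0,0]

```text
time_s: 20.35
position: [0.5108, -0.0338, 0.0451]
eef_rot: [56.6, 90.0, 151.0]
wrist_force: [-0.4, 0.0, 0.6]
grip_width: 0.0202
```

Request:
carry_out:
  moves:
    - [0.24,0,0,0.4,0,0,0]
    - [0.24,0,0,1.3,0,0,0]
    - [0.24,0,0,2.8,0,0,0]
    - [0.5,0,0,4.4,0,0,0]
    - [0.5,1.3,0,5.5,0,0,0]

```text
time_s: 20.85
position: [0.5477, -0.0335, 0.2151]
eef_rot: [-148.4, 89.7, -54.0]
wrist_force: [1.7, -0.3, 1.6]
grip_width: 0.0303
```

Request:
carry_out:
  moves:
    - [0.5,1.5,0,0,0,0,0]
    - [0.5,2,0,0,0,0,0]
    - [0.5,2,0,0,0,0,0]
    - [0.5,2,0,0,0,0,0]

```text
time_s: 21.25
position: [0.6085, -0.0332, 0.2097]
eef_rot: [37.7, 89.9, 132.2]
wrist_force: [0.9, 0.4, -0.5]
grip_width: 0.043
```

```bash
python3 - <<'E'
from h import *
import pickle
s=bot.state();w=bot.snapshot('wrist');b=bot.snapshot('side');a=bot.snapshot('scene');print(s['position'],s['time_s'],s['grip_width'])
cv2.imwrite('pics/w13.png',w[:,:,::-1]);cv2.imwrite('pics/d13.png',np.hstack([cv2.resize(a[110:360,170:420],(400,400)),cv2.resize(b[130:330,130:330],(400,400))])[:,:,::-1])
pickle.dump((s,w),open('w13.pkl','wb'))
E
```

```text
[ 0.60845149 -0.03323949  0.20974824] 21.25 0.042980481816301465
```

View pics/w13.png

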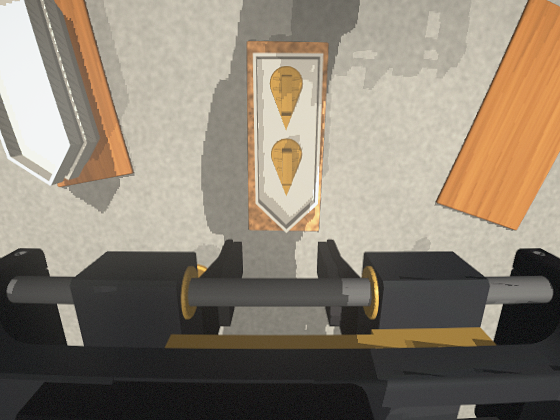

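View pics/d13.png

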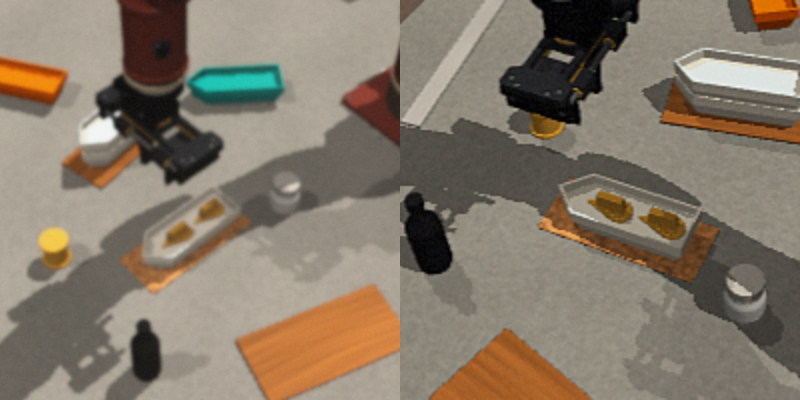

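Both leaves lie flat and in line, with points (287,130) and (287,194) towards the tray tip (287,231). I'll run a last numeric check.

```bash
python3 - <<'E'
from h import *
import pickle
np.set_printoptions(precision=4,suppress=True)
s,w=pickle.load(open('w13.pkl','rb'));C=cam('wrist',s)
tb=plane(C,[(253.5,54),(322.5,54),(287,231)],.048)[:,:2];bm=(tb[0]+tb[1])/2;u=(tb[2]-bm);L=np.linalg.norm(u);u/=L;c=bm+.09*u
pc=plane(C,[(248,41),(329,42),(249,231),(321,231)],.004)[:,:2]
print('len',L,'heading',np.degrees(np.arctan2(u[1],u[0])),'centre',c,'pad',pc.mean(0))
for t,k in(((287,130.5),(287,66)),((286.5,194),(286,138))):
    a,b=plane(C,[t,k],.037)[:,:2];o=(a+b)/2-c
    print('leaf len',np.linalg.norm(a-b),'x',o@u,'y',o@[-u[1],u[0]],'hd',np.degrees(np.arctan2(*(a-b)[::-1])))
E
```

```text
len 0.18187757573994245 heading 4.570654469311476 centre [ 0.5619 -0.0284] pad [ 0.5608 -0.0283]
leaf len 0.06354635525844766 x -0.048924393725463 y -0.0005053308916538347 hd 4.858926107785239
leaf len 0.0613398407005056 x 0.02130402110584966 y -0.0009442336951329467 hd 5.361469366020298
```

```bash
python3 -c "
from rig import bot
print(bot.sign_off())"
```

```text
the job is handed in; nothing more can be done
None
```

The job is handed in, at about 21.4 s on the robot's clock. The top tray is off the stack and standing lengthwise on the cork pad, with both brass leaves flat in it, points towards its pointed end.

- **Tray:** the last wrist view put it about 1 mm from the pad's centre and in line with it. Its length came out 3 mm short there (182 instead of 185 mm), because I picked pixels from a low-resolution picture.
- **Leaves:** one sits at x ≈ -49 mm and the other at x ≈ +21 mm in the tray, both within 1 mm of the centre line and within 1° of its heading. I eased off before opening the fingers each time, so neither leaf dropped.
- **Lower trays, bottle, spool and jar:** they look unmoved in the last scene and side pictures. I checked these by eye only, without measuring them.
- **Gripper:** it was open and clear of everything when I handed in. No check failed.

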